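Close the storage jars from a stack of lids

ROBOT

A 6-joint arm with a two-finger parallel gripper is mounted at the origin on a cart in front of the work surface, level with it; the furniture and walls round the work are solid. World frame = base frame: x ahead of the robot, y to its left, z up, the work surface at z = 0. Lengths are in m, angles in rad, forces in N, time in s.
With the tool pointing down it reaches from about 0.275 to 0.975 m from the base axis. Payload 8.4 kg.
Tool frame: the origin (TCP) lies at the very end of the fingers, on their centre line; the grasp point (between the pads) lies grasp_offset behind it (grasp_offset is the distance from the TCP to the grasp point, in m); z points along the fingers, y is the line along which they close (so a half turn about z gives the same grasp; the last joint's range is limited). The gripper opens to 92 mm and grips with 3 to 60 N. Pads are 20 mm wide; open, the fingers measure 128 mm over their backs; the gripper's body (75 mm by 189 mm) begins 69 mm behind the grasp point.
Start: joints at [1.177, 0.353, 1.633, -0, 1.155, -0.002], TCP at [0.239, 0.578, 0.215] pointing down, gripper open.
Joint ranges: [-2.63, 2.63], [-0.92, 2.1], [0.06, 2.66], [-1.3, 4.44], [0, 2.69], [-3.02, 3.02]. Speed limits (rad/s): [2.22, 2.22, 2.79, 3.14, 3.14, 3.14].

INTERFACE

Orientations are given as a unit quaternion [x, y, z, w].
In Python, from rig import get_state, snapshot, camera_info, finish_job, grasp_offset gives the robot as it stands. The module is installed in compiled form; this text tells all that it offers.
- The arm moves only by the tool carry_out, never from a script. Its argument "targets" is a list of rows, each a list of 7 numbers: the closure, from 0 (fully open) to 1 (shut), then the shift along the world's x, y, z scaled (see below), then the turn, a rotation vector about the world's x, y, z scaled (see below). A call has 1 to 8 rows; each row shifts and turns the commanded pose from where the row before left it; what a row does not reach is not made up. The controller multiplies each number of a shift by 0.025 m and each number of a turn by 5 degrees. A row lasts 1/10 s, in which the tool goes at most 50 mm and 8.59 degrees, less where a joint would pass 70% of its speed; a pose out of reach is approached as far as the arm can. A call with a number of a shift or a turn outside -1 to 1 is refused whole. A call with a gripper value outside its range is refused whole. The fingers move at their own pace and stop on an object; "squeeze" is the grip in N (left out, the last holds). Time passes only in rows, so rows that do not move let the fingers close. It gives the time, the measured TCP pose, the force, the opening and the grip force at its end, in the units of the state.
- get_state(): the state, without advancing time (a new reading comes with each control period).
- snapshot(name): name is "side" or "top" or "wrist"; returns (picture, depth): 384x512x3 uint8, red, green, blue; 384x512 float32, m along the optical axis (not along the pixel's ray), 0 where there is no reading.
- camera_info(name): a dict with "mtx" (3x3 intrinsics, pixels), "position" and "attitude" of the camera in the world; the wrist camera has in their place "tool_from_camera" (4x4, takes a point from camera to tool coordinates, whose origin is the TCP and whose axes are the flange's). Camera axes: x right, y down, z forward; pixel columns grow to the right and rows downward; lengths in m; the calibration is good to about 2 mm. A picture is of the moment at which its call begins: read the wrist's pose just before it. camera_info takes no time and is no camera call.
- finish_job(): hands the job in; it is judged then, once.
The state is a dict: "time_s": time; "q": joint angles; "qd": joint speeds; "tau": joint torques, N m; "position": TCP position; "orientation": TCP orientation; "force": force on the tool from outside, world axes, zero at the start; "torque": the same for the moment, N m; "grip_width": opening from 0.0 (shut) to 1.0 (fully open); "finger_force": force on a finger pad.
Only numpy, scipy, OpenCV 4.12 (cv2) and the standard library are available. Lean on these libraries where they do the work, as an engineer would, in place of code of your own. Each camera call takes 0.05 s, during which the arm holds its last target. There are 200 camera calls.

TASK

Take the stack of wooden lids apart and put each lid on its own jar, the largest lid on the largest jar and so on down to the smallest, each sitting flat with its plug in the mouth. Leave the jars standing where they are, to within a few centimetres, and do not knock the tea light or the clothes peg about.

Things in the scene. Friction and masses are not known exactly. Their poses are not given: they have to be found in the camera images.
- lid_large: the largest of four loose plain round wooden lids; at the bottom of the stack, standing on the worktop. A flat disc 68 mm in diameter and 13 mm thick, with a tapering plug 11 mm long under it (49 mm in diameter under the disc, 42 mm at its foot); 24 mm high in all. Origin: centre of the underside of the plug; z up through the disc (the disc spans z = 11 to 24 mm). Round, so its yaw does not matter; weighs under 0.1 kg.
- lid_medium: the second largest of four loose plain round wooden lids; at the start in the stack, centred within about 1.5 mm on the lid_large. A flat disc 59 mm in diameter and 13 mm thick, with a tapering plug 11 mm long under it (40 mm in diameter under the disc, 33 mm at its foot); 24 mm high in all. Origin: centre of the underside of the plug; z up through the disc (the disc spans z = 11 to 24 mm). Round, so its yaw does not matter; weighs under 0.1 kg.
- lid_small: the second smallest of four loose plain round wooden lids; at the start in the stack, centred within about 1.5 mm on the lid_medium. A flat disc 50 mm in diameter and 13 mm thick, with a tapering plug 11 mm long under it (31 mm in diameter under the disc, 24 mm at its foot); 24 mm high in all. Origin: centre of the underside of the plug; z up through the disc (the disc spans z = 11 to 24 mm). Round, so its yaw does not matter; weighs under 0.1 kg.
- lid_tiny: the smallest of four loose plain round wooden lids; at the start in the stack, centred within about 1.5 mm on the lid_small; it is the top of the stack. A flat disc 41 mm in diameter and 13 mm thick, with a tapering plug 11 mm long under it (22 mm in diameter under the disc, 15 mm at its foot); 24 mm high in all. Origin: centre of the underside of the plug; z up through the disc (the disc spans z = 11 to 24 mm). Round, so its yaw does not matter; weighs under 0.1 kg.
- jar_large: the largest of four loose open round white china jars, 80 mm high, body 68 mm in diameter (as its own lid's disc), straight neck over the top 14 mm: outside 61 mm, mouth 55 mm in diameter. Origin: centre of the underside; z up. Its lid's plug hangs in the mouth with 3 mm play all round, the disc on the rim: seated, the lid's origin is 69 mm above the jar's origin. 0.2 to 0.4 kg.
- jar_medium: the second largest of four loose open round white china jars, 68 mm high, body 59 mm in diameter (as its own lid's disc), straight neck over the top 14 mm: outside 52 mm, mouth 46 mm in diameter. Origin: centre of the underside; z up. Its lid's plug hangs in the mouth with 3 mm play all round, the disc on the rim: seated, the lid's origin is 57 mm above the jar's origin. 0.2 to 0.4 kg.
- jar_small: the second smallest of four loose open round white china jars, 56 mm high, body 50 mm in diameter (as its own lid's disc), straight neck over the top 14 mm: outside 43 mm, mouth 37 mm in diameter. Origin: centre of the underside; z up. Its lid's plug hangs in the mouth with 3 mm play all round, the disc on the rim: seated, the lid's origin is 45 mm above the jar's origin. 0.2 to 0.4 kg.
- jar_tiny: the smallest of four loose open round white china jars, 44 mm high, body 41 mm in diameter (as its own lid's disc), straight neck over the top 14 mm: outside 34 mm, mouth 28 mm in diameter. Origin: centre of the underside; z up. Its lid's plug hangs in the mouth with 3 mm play all round, the disc on the rim: seated, the lid's origin is 33 mm above the jar's origin. 0.2 to 0.4 kg.
- tea_light: bystander: loose round tea light candle, 38 mm in diameter, 15 mm high, standing among the jars. Origin: centre of its underside.
- clothes_peg: bystander: loose wooden clothes peg lying among the jars, 72 mm long (its y), 15 mm wide, 12 mm high. Origin: centre of its underside.

How it is judged:
By the outcome, as a careful person would: the job done as asked, in the order asked, and still so for the second after the job is handed in, with the robot touching nothing.
It also fails if it takes over 90 s, if anything falls off the work surface, if the arm or the gripper's body presses on something with over 40 N, if the wrist force passes 120 N, or if a joint passes its speed limit or range.

## Working session

There is one attempt and no reset: what is moved stays moved. The work goes in short steps, Python scripts to look and compute and a tool call to move; the robot and the scene stay as the last step left them, time stands still between calls to the robot, and variables do not carry over. Pictures are saved under pics/ and viewed, at most 14 in all, crops included, and the job is handed in when it is done.

Besides the shell and the picture viewer there is one more tool, called after "Request:" as name(argument=value, ...) on one line, values as JSON. carry_out: Moves the arm, as the interface text tells. Its arguments: {"type":"object","properties":{"targets":{"type":"array","items":{"type":"array","items":{"type":"number","minimum":-1,"maximum":1}}},"squeeze":{"type":"number"}},"required":["targets"]}

```bash
mkdir -p pics
cat > h.py <<'E'
import numpy as np, cv2
from scipy.spatial.transform import Rotation as R
from rig import *
def cloud(name):
    st=get_state(); im,d=snapshot(name); c=camera_info(name); K=np.array(c["mtx"])
    v,u=np.mgrid[:384,:512]
    p=np.stack([(u-K[0,2])/K[0,0]*d,(v-K[1,2])/K[1,1]*d,d],-1)
    if name=="wrist":
        T=np.array(c["tool_from_camera"]); p=p@T[:3,:3].T+T[:3,3]
        p=p@R.from_quat(st["orientation"]).as_matrix().T+np.array(st["position"])
    else:
        a=np.array(c["attitude"]); M=a if a.shape==(3,3) else R.from_quat(a).as_matrix()
        p=p@M.T+np.array(c["position"])
    p[d==0]=np.nan
    return im,p
E
python3 - <<'E'
from h import *
print(grasp_offset, {k:np.round(v,3) for k,v in get_state().items()})
for n in("top","side"):
    im,p=cloud(n); np.save(n,p); cv2.imwrite(f"pics/{n}.png",im[...,::-1]); print(camera_info(n))
im,p=cloud("top"); z=p[...,2]
m=((z>0.008)&(z<0.2)).astype(np.uint8); n,l,s,c=cv2.connectedComponentsWithStats(m)
for i in range(1,n):
    if s[i,4]>30:
        q=p[l==i]; h=np.nanpercentile(q[:,2],98); t=q[q[:,2]>h-.008]
        cc,r=cv2.minEnclosingCircle(t[:,:2].astype(np.float32)); print(s[i],c[i].round(),h.round(3),np.round(cc,4),round(r,4),t[:,:2].mean(0).round(4))
E
```

```text
0.0187 {'time_s': np.float64(0.0), 'q': array([ 1.177,  0.354,  1.634, -0.   ,  1.155, -0.002]), 'qd': array([ 0.   , -0.   ,  0.001,  0.001, -0.   , -0.002]), 'tau': array([ 1.0000e-03, -5.9381e+01, -3.3423e+01,  7.0000e-02,  2.3000e-02,
       -0.0000e+00]), 'position': array([0.238, 0.577, 0.214]), 'orientation': array([ 0.195,  0.981, -0.001, -0.   ]), 'force': array([-0.441, -0.25 , -0.306]), 'torque': array([-0.021, -0.022, -0.03 ]), 'finger_force': np.float64(0.0), 'grip_width': np.float64(0.999)}
{'mtx': array([[489.08302632,   0.        , 264.18911974],
       [  0.        , 489.08302632, 187.80210028],
       [  0.        ,   0.        ,   1.        ]]), 'position': array([0.36919067, 0.23224342, 0.96022312]), 'attitude': array([-0.69910948,  0.7087113 , -0.06703308,  0.06693866])}
{'mtx': array([[455.31699255,   0.        , 255.43518179],
       [  0.        , 455.31699255, 190.52703622],
       [  0.        ,   0.        ,   1.        ]]), 'position': array([ 0.54205153, -0.66103546,  0.57661211]), 'attitude': array([ 8.65443255e-01, -6.28238697e-05, -2.22213920e-03, -5.0
[... 1248 characters left out ...]
 13  75] [304. 190.] 0.017 [0.5369 0.1522] 0.0191 [0.5455 0.1523]
[210 191  37   9 192] [229. 195.] 0.014 [0.5362 0.3026] 0.0358 [0.5389 0.2996]
[296 197  17   8  41] [304. 201.] 0.017 [0.5267 0.1532] 0.0156 [0.5235 0.1531]
[345 209  41  38 759] [365. 228.] 0.082 [0.467  0.0428] 0.0305 [0.4668 0.0425]
[187 216  27  27 325] [201. 230.] 0.058 [0.4698 0.3548] 0.0218 [0.4689 0.3549]
[264 219  35  36 981] [281. 237.] 0.098 [0.4533 0.1984] 0.0205 [0.4532 0.1989]
[ 77 239  47   9 180] [ 98. 242.] 0.017 [0.4511 0.5507] 0.0448 [0.4484 0.5525]
[459 252  53  20 692] [481. 261.] 0.038 [ 0.4054 -0.1833] 0.0477 [ 0.4017 -0.1757]
[304 268  30   7 105] [318. 272.] 0.013 [0.3892 0.129 ] 0.028 [0.3866 0.1296]
```

View pics/top.png

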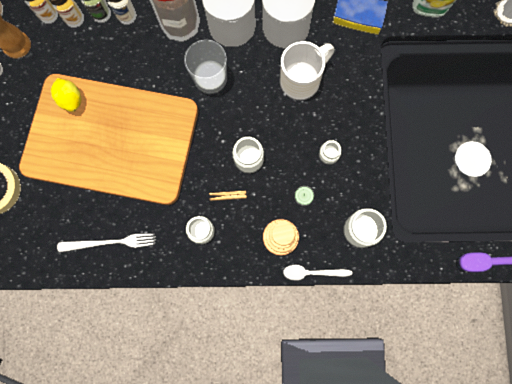

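View pics/side.png

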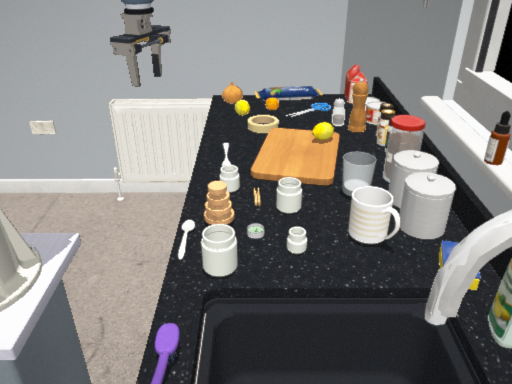

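Request:
carry_out(targets=[[0,0.54,-0.95,0,0,0,0.56],[0,0.54,-0.95,0,0,0,0.56],[0,0.54,-0.95,0,0,0,0.56],[0,0.54,-0.95,0,0,0,0.56],[0,0.54,-0.95,0,0,0,0.56],[0,0.54,-0.95,0,0,0,0.56],[0,0.54,-0.95,0,0,0,0.56],[0,0.54,-0.95,0,0,0,0.56]])

```text
time_s: 0.95
position: [0.347, 0.3865, 0.2144]
orientation: [-0.001, 1.0, -0.0, -0.0]
force: [1.0, 0.7, 0.6]
grip_width: 1.001
finger_force: 0.0
```

Request:
carry_out(targets=[[0,0.54,-0.95,0,0,0,0],[0,0.54,-0.95,0,0,0,0],[0,0.54,-0.95,0,0,0,0],[0,0.54,-0.95,0,0,0,0],[0,0.54,-0.95,0,0,0,0],[0,0.54,-0.95,0,0,0,0],[0,0.54,-0.95,0,0,0,0],[0,0,0,0,0,0,0]])

```text
time_s: 1.75
position: [0.4421, 0.2193, 0.2145]
orientation: [0.002, 1.0, -0.0, 0.0]
force: [-0.1, -0.6, -0.2]
grip_width: 1.002
finger_force: 0.0
```

```bash
cat > w.py <<'E'
from h import *
import sys
# usage: w.py name : ring/disc fits for top surfaces seen by wrist
im,p=cloud("wrist"); cv2.imwrite(f"pics/{sys.argv[1]}.png",im[...,::-1])
st=get_state(); print(np.round(st["position"],4),np.round(st["orientation"],4),st["time_s"])
z=p[...,2]; m=((z>0.008)&(z<0.15)).astype(np.uint8); n,l,s,c=cv2.connectedComponentsWithStats(m)
for i in range(1,n):
    if s[i,4]>150:
        q=p[l==i]; h=np.percentile(q[:,2],95); t=q[abs(q[:,2]-h)<.004]
        if len(t)<20: continue
        cc,r=cv2.minEnclosingCircle(t[:,:2].astype(np.float32)); print(s[i],h.round(4),np.round(cc,4),round(r,4),t[:,:2].mean(0).round(4))
E
python3 w.py w1
```

```text
[0.4415 0.2204 0.2145] [ 1.7e-03  1.0e+00 -1.0e-04 -1.0e-04] 1.8
[166 125  44   8 219] 0.0119 [0.3866 0.1287] 0.0295 [0.3886 0.1293]
[ 218  155   49   58 2212] 0.0967 [0.4554 0.2   ] 0.0205 [0.4549 0.2002]
[  81  164   76   63 3223] 0.0798 [0.4691 0.0439] 0.0309 [0.4684 0.0437]
[457 169  55  10 278] 0.0155 [0.4521 0.5424] 0.0318 [0.4519 0.5427]
[ 334  172   46   43 1257] 0.056 [0.472  0.3562] 0.0219 [0.4714 0.3557]
[198 220  27  25 230] 0.0156 [0.539  0.1536] 0.0195 [0.5408 0.1532]
[ 371  222  141   60 5014] 0.0215 [0.5759 0.5024] 0.1059 [0.5685 0.4902]
[288 228  36  11 275] 0.0117 [0.5416 0.2948] 0.0271 [0.5415 0.2944]
[ 265  260   41   39 1334] 0.0674 [0.6115 0.2615] 0.0249 [0.5985 0.2611]
[165 269  29  30 555] 0.0436 [0.6226 0.1005] 0.0168 [0.6168 0.1064]
[342 328  36  20 482] 0.0216 [0.7296 0.3954] 0.0348 [0.7252 0.3921]
[ 193  339   50   32 1272] 0.0629 [0.7481 0.1557] 0.0256 [0.7426 0.1561]
[305 346  41  16 486] 0.0373 [0.7612 0.3415] 0.0184 [0.7568 0.3401]
```

Request:
carry_out(targets=[[0,0.52,-0.85,0,0,0,0],[0,0,0,-0.9,0,0,0],[0,0,0,-0.9,0,0,0],[0,0,0,-0.9,0,0,0],[0,0,0,-0.9,0,0,0],[0.3,0,0,-0.9,0,0,0],[0.4,0,0,0,0,0,0],[0.4,0,0,0,0,0,0]])

```text
time_s: 2.6
position: [0.4537, 0.2007, 0.1022]
orientation: [0.0, 1.0, -0.0, -0.0]
force: [0.9, -0.4, 0.5]
grip_width: 0.763
finger_force: 0.0
```

Run:
```python
from h import *
for i in range(3):
    snapshot("wrist"); s=get_state(); print(np.round(s["position"],4), s["grip_width"])
```

```text
[0.4544 0.2009 0.1028] 0.7187309595026976
[0.4547 0.2008 0.1032] 0.6711922636457307
[0.4548 0.2008 0.1033] 0.6320425725722277
```

Request:
carry_out(targets=[[0.4,0,-0.06,-0.5,0,0,0],[0.4,0,0,-0.55,0,0,0],[0.4,0,0,0,0,0,0],[1,0,0,0,0,0,0],[1,0,0,0,0,0,0],[1,0,0,0,0,0,0],[1,0,0,0,0,0,0],[1,0,0,0,0,0,0]], squeeze=12)

```text
time_s: 3.55
position: [0.4544, 0.1988, 0.0762]
orientation: [0.0, 1.0, 0.0, 0.0]
force: [0.1, 0.0, 1.8]
grip_width: 0.443
finger_force: 12.0
```

Request:
carry_out(targets=[[1,0,0,0.4,0,0,0],[1,0,0,0.8,0,0,0],[1,0.8,-0.48,0.4,0,0,0],[1,0.95,-0.56,0,0,0,0],[1,0.95,-0.56,0,0,0,0],[1,0.95,-0.56,0,0,0,0],[1,0.95,-0.56,0,0,0,0],[1,0.95,-0.56,0,0,0,0]])

```text
time_s: 4.35
position: [0.5939, 0.116, 0.1166]
orientation: [0.0, 1.0, 0.0, 0.0]
force: [0.4, -0.3, -0.0]
grip_width: 0.438
finger_force: 12.0
```

Request:
carry_out(targets=[[1,0.75,-0.45,0,0,0,0],[1,0.4,-0.25,0,0,0,0],[1,0,0,-0.5,0,0,0],[1,0,0,0,0,0,0],[1,0,0,0,0,0,0]])

```text
time_s: 4.85
position: [0.62, 0.0996, 0.1025]
orientation: [0.0, 1.0, -0.0, -0.001]
force: [0.1, -0.2, 0.0]
grip_width: 0.441
finger_force: 12.0
```

```bash
python3 w.py w2
```

```text
[0.6205 0.0997 0.103 ] [ 1.e-04  1.e+00 -0.e+00 -7.e-04] 4.9
[ 115    0  114   66 3928] 0.0801 [0.4764 0.0442] 0.0293 [0.4902 0.0454]
[ 338    0  103   49 3477] 0.0721 [0.4737 0.2008] 0.0183 [0.4771 0.1997]
[293  85  43  44 546] 0.0156 [0.5392 0.1536] 0.0192 [0.5387 0.1581]
[435 101  77  19 892] 0.0117 [0.5415 0.3021] 0.035 [0.5418 0.2985]
[ 387  160  105   79 5817] 0.0677 [0.6163 0.2627] 0.027 [0.6161 0.2627]
[ 185  175  142  112 6503] 0.146 [0.6117 0.1006] 0.0361 [0.6139 0.1004]
[499 241  13  26 177] 0.0177 [0.695 0.37 ] 0.0081 [0.6964 0.3701]
[ 255  328   63   34 1715] 0.0914 [0.7445 0.1397] 0.0128 [0.7426 0.1425]
[441 328  30  43 860] 0.0584 [0.7836 0.3074] 0.0158 [0.7839 0.3047]
```

View pics/w2.png

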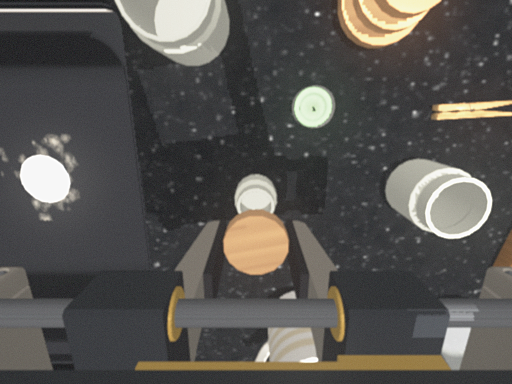

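```bash
cat > lid.py <<'E'
from h import *
import sys
# measure held lid centre (cloud) relative to TCP; radius known
def run(rl):
    im,p=cloud("wrist"); t=np.array(get_state()["position"]); q=p-t
    hsv=cv2.cvtColor(im,cv2.COLOR_RGB2HSV)
    m=(hsv[...,1]>90)&(hsv[...,0]<25)&(np.abs(q[...,2]-.018)<.008)&(np.hypot(q[...,0],q[...,1])<.05)
    a=q[m]; h=np.median(a[:,2]); b=a[abs(a[:,2]-h)<.003]
    cc,r=cv2.minEnclosingCircle(b[:,:2].astype(np.float32))
    print("tcp",t.round(4),"lid rel",np.round(cc,4),"r",round(r,4),rl,"top z rel",h.round(4),len(b))
run(float(sys.argv[1]))
E
python3 lid.py .0205
```

```text
tcp [0.6208 0.0997 0.1033] lid rel [0.0007 0.0011] r 0.0208 0.0205 top z rel 0.0191 3106
```

Request:
carry_out(targets=[[1,0.04,-0.01,-0.8,0,0,0],[1,0,0,-0.8,0,0,0],[1,0,0,-0.4,0,0,0],[1,0,0,-0.2,0,0,0],[1,0,0,-0.2,0,0,0],[1,0,0,-0.1,0,0,0],[1,0,0,-0.1,0,0,0],[1,0,0,0,0,0,0]])

```text
time_s: 5.75
position: [0.6228, 0.0989, 0.0385]
orientation: [0.0, 1.0, 0.0, 0.0]
force: [0.4, -0.3, -1.2]
grip_width: 0.436
finger_force: 12.0
```

Request:
carry_out(targets=[[1,0,0,-0.06,0,0,0],[0.45,0,0,0,0,0,0],[0.4,0,0,0,0,0,0],[0.4,0,0,0,0,0,0],[0.35,0,0,0.5,0,0,0],[0.3,0,0,0.9,0,0,0],[0.3,0,0,0.9,0,0,0],[0.3,0,0,0.7,0,0,0]])

```text
time_s: 6.55
position: [0.6232, 0.099, 0.1142]
orientation: [0.0, 1.0, 0.0, 0.001]
force: [0.3, 0.3, 0.4]
grip_width: 0.695
finger_force: 0.0
```

Request:
carry_out(targets=[[0.3,-0.7,0.4,0,0,0,0],[0.3,-0.95,0.56,0,0,0,0],[0.3,-0.95,0.56,0,0,0,0],[0.3,0,0,0,0,0,0],[0.3,0,0,0,0,0,0]])

```text
time_s: 7.05
position: [0.5581, 0.1372, 0.1129]
orientation: [-0.0, 1.0, 0.0, 0.001]
force: [0.1, -0.9, 0.1]
grip_width: 0.702
finger_force: 0.0
```

```bash
python3 w.py w3
```

```text
[0.5586 0.1369 0.1127] [2.e-04 1.e+00 1.e-04 8.e-04] 7.1
[214   0  64   8 339] 0.0118 [0.3908 0.1296] 0.0276 [0.3906 0.1301]
[ 288   39   90   83 5743] 0.0728 [0.4567 0.201 ] 0.0251 [0.4561 0.2005]
[  78   48  114   93 6600] 0.08 [0.4688 0.0439] 0.0308 [0.4673 0.0423]
[ 456   71   56   60 2709] 0.0549 [0.4749 0.345 ] 0.0181 [0.4759 0.338 ]
[253 152  37  38 401] 0.0157 [0.5389 0.1536] 0.0191 [0.5423 0.1562]
[382 165  73  16 739] 0.0118 [0.5409 0.3042] 0.0365 [0.5414 0.3001]
[ 459  176   53  121 2627] 0.0209 [0.6221 0.3957] 0.0614 [0.6251 0.3949]
[ 302  215  121   62 4150] 0.1444 [0.5593 0.1775] 0.0124 [0.5532 0.1749]
[ 169  220   71   68 2742] 0.1464 [0.5593 0.0991] 0.0125 [0.5531 0.1017]
[ 237  330   66   32 1707] 0.0488 [0.749  0.1543] 0.0258 [0.7423 0.1547]
```

View pics/w3.png

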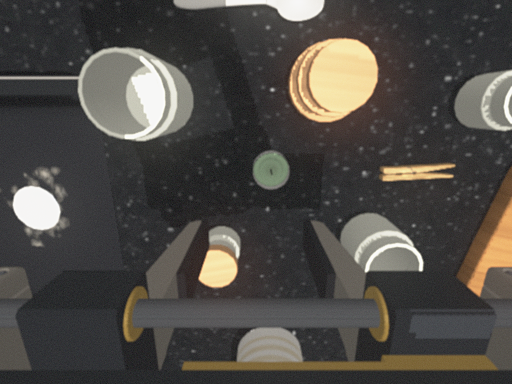

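Request:
carry_out(targets=[[0.3,-0.9,0.55,0,0,0,0],[0.3,-0.9,0.55,0,0,0,0],[0.3,-0.9,0.55,0,0,0,0],[0.3,-0.9,0.55,0,0,0,0],[0.3,-0.5,0.32,0,0,0,0],[0.3,0,0,0,0,0,0],[0.3,0,0,-0.6,0,0,0],[0.3,0,0,0,0,0,0]])

```text
time_s: 7.9
position: [0.4557, 0.1993, 0.096]
orientation: [0.0, 1.0, -0.0, -0.0]
force: [0.0, -0.1, -0.3]
grip_width: 0.698
finger_force: 0.0
```

Request:
carry_out(targets=[[0.3,0,0,0,0,0,0]])

```text
time_s: 8.0
position: [0.456, 0.1995, 0.0969]
orientation: [0.001, 1.0, -0.0, -0.0]
force: [1.0, -0.3, -0.7]
grip_width: 0.7
finger_force: 0.0
```

Down 0.044 m, grip.

Request:
carry_out(targets=[[0.3,0,0,-0.7,0,0,0],[0.3,0,0,-0.7,0,0,0],[0.3,0,0,-0.36,0,0,0],[0.3,0,0,0,0,0,0],[1,0,0,0,0,0,0],[1,0,0,0,0,0,0],[1,0,0,0,0,0,0],[1,0,0,0,0,0,0]])

```text
time_s: 8.8
position: [0.4558, 0.2001, 0.0535]
orientation: [0.0, 1.0, 0.0, 0.001]
force: [0.9, -0.5, 4.3]
grip_width: 0.535
finger_force: 12.0
```

Request:
carry_out(targets=[[1,0,0,0.5,0,0,0],[1,0,0,0.8,0,0,0],[1,0.1,0.6,0.8,0,0,0],[1,0.1,0.95,0.3,0,0,0],[1,0.1,0.95,0,0,0,0],[1,0.1,0.95,0,0,0,0],[1,0.1,0.95,0,0,0,0],[1,0.1,0.95,0,0,0,0]])

```text
time_s: 9.6
position: [0.4701, 0.3347, 0.1138]
orientation: [0.0, 1.0, 0.0, 0.0]
force: [0.7, 0.4, -1.1]
grip_width: 0.535
finger_force: 12.0
```

Request:
carry_out(targets=[[1,0.02,0.6,0,0,0,0],[1,0,0.25,0,0,0,0],[1,0,0,0,0,0,0],[1,0,0,0,0,0,0]])

```text
time_s: 10.0
position: [0.4703, 0.3541, 0.1128]
orientation: [0.0, 1.0, -0.0, -0.0]
force: [0.8, 0.1, 0.4]
grip_width: 0.534
finger_force: 12.0
```

```bash
python3 lid.py .025;python3 lid.py .025
```

```text
tcp [0.4704 0.3539 0.1128] lid rel [0.0009 0.0021] r 0.026 0.025 top z rel 0.0181 4568
tcp [0.4705 0.3539 0.1128] lid rel [0.0011 0.0016] r 0.026 0.025 top z rel 0.018 4578
```

Request:
carry_out(targets=[[1,0.02,0.04,-0.7,0,0,0],[1,0,0,-0.7,0,0,0],[1,0,0,-0.4,0,0,0],[1,0,0,-0.2,0,0,0],[1,0,0,-0.2,0,0,0],[1,0,0,-0.15,0,0,0],[1,0,0,-0.1,0,0,0],[1,0,0,0,0,0,0]])

```text
time_s: 10.9
position: [0.4711, 0.3559, 0.0515]
orientation: [0.0, 1.0, -0.0, -0.0]
force: [0.7, -0.5, -0.1]
grip_width: 0.534
finger_force: 12.0
```

Request:
carry_out(targets=[[1,0,0,-0.06,0,0,0],[0.4,0,0,0,0,0,0],[0.3,0,0,0,0,0,0],[0.3,0,0,0,0,0,0],[0.25,0,0,0.5,0,0,0],[0.2,0,0,0.9,0,0,0],[0.2,0,0,0.9,0,0,0],[0.2,0.3,-0.6,0.4,0,0,0]])

```text
time_s: 11.7
position: [0.4795, 0.3423, 0.1204]
orientation: [-0.0, 1.0, 0.001, 0.001]
force: [1.4, -1.1, 0.8]
grip_width: 0.799
finger_force: 0.0
```

Request:
carry_out(targets=[[0.2,0.4,-0.9,0,0,0,0],[0.2,0.4,-0.9,0,0,0,0],[0.2,0.4,-0.9,0,0,0,0],[0.2,0.4,-0.9,0,0,0,0],[0.2,0.4,-0.9,0,0,0,0],[0.2,0,-0.6,0,0,0,0],[0.2,0,0,0,0,0,0],[0.2,0,0,0,0,0,0]])

```text
time_s: 12.5
position: [0.5284, 0.2132, 0.1177]
orientation: [0.001, 1.0, 0.0, -0.0]
force: [-0.0, -0.3, -0.7]
grip_width: 0.8
finger_force: 0.0
```

```bash
python3 w.py w4
```

```text
[0.5284 0.2137 0.1177] [5.e-04 1.e+00 1.e-04 0.e+00] 12.55
[130  34  64  13 538] 0.0118 [0.391  0.1283] 0.029 [0.3887 0.1282]
[ 206   79   73   75 4201] 0.0489 [0.4558 0.2012] 0.0295 [0.4549 0.2013]
[   0   92  120   85 8321] 0.0796 [0.4697 0.0446] 0.031 [0.4697 0.0514]
[ 372  107   96   63 4771] 0.0697 [0.4726 0.3564] 0.0254 [0.4715 0.3561]
[180 180  37  36 412] 0.0156 [0.5388 0.1535] 0.0192 [0.5409 0.1535]
[ 401  184  111  103 7782] 0.0214 [0.5883 0.4416] 0.0668 [0.5785 0.4407]
[306 191  68  16 678] 0.0117 [0.5411 0.3043] 0.0364 [0.5412 0.3005]
[164 220  39  54 819] 0.1486 [0.5297 0.1705] 0.0123 [0.524  0.1735]
[ 272  220   76   79 3234] 0.1454 [0.5298 0.2579] 0.0124 [0.5241 0.2552]
[180 345  60  26 841] 0.0359 [0.7466 0.1371] 0.0118 [0.7445 0.1387]
```

View pics/w4.png

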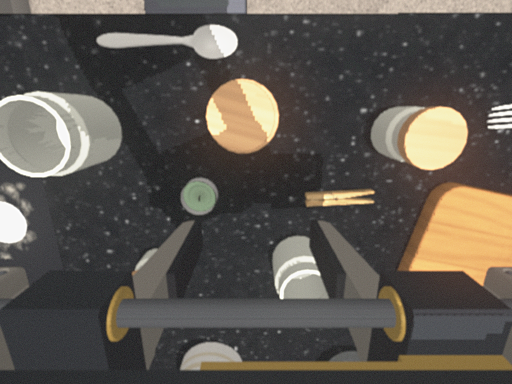

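Request:
carry_out(targets=[[0.2,-0.9,-0.2,0,0,0,0],[0.2,-0.9,-0.2,0,0,0,0],[0.2,-0.8,-0.15,0,0,0,0],[0.2,-0.34,0,0,0,0,0],[0.2,0,0,0,0,0,0],[0.2,0,0,-0.9,0,0,0],[0.2,0,0,-0.9,0,0,0],[0.2,0,0,0,0,0,0]])

```text
time_s: 13.35
position: [0.4546, 0.1996, 0.0706]
orientation: [0.0, 1.0, -0.001, -0.001]
force: [0.4, 0.4, 0.3]
grip_width: 0.798
finger_force: 0.0
```

Request:
carry_out(targets=[[0.2,0,0,0,0,0,0]])

```text
time_s: 13.45
position: [0.4558, 0.2, 0.0727]
orientation: [0.0, 1.0, -0.0, -0.0]
force: [-0.4, -0.1, 0.2]
grip_width: 0.8
finger_force: 0.0
```

Request:
carry_out(targets=[[0.2,0,0,-0.8,0,0,0],[0.2,0,0,-0.6,0,0,0],[0.2,0,0,-0.34,0,0,0],[0.2,0,0,0,0,0,0],[1,0,0,0,0,0,0],[1,0,0,0,0,0,0],[1,0,0,0,0,0,0],[1,0,0,0,0,0,0]])

```text
time_s: 14.25
position: [0.4559, 0.2, 0.0299]
orientation: [0.0, 1.0, 0.0, 0.001]
force: [-0.7, -0.0, 5.9]
grip_width: 0.638
finger_force: 12.0
```

Request:
carry_out(targets=[[1,0,0,0.5,0,0,0],[1,0,0,0.9,0,0,0],[1,0.4,0.16,0.9,0,0,0],[1,0.9,0.34,0.9,0,0,0],[1,0.95,0.36,0.2,0,0,0],[1,0.95,0.36,0,0,0,0],[1,0.95,0.36,0,0,0,0],[1,0.95,0.36,0,0,0,0]])

```text
time_s: 15.05
position: [0.5834, 0.2484, 0.1151]
orientation: [0.0, 1.0, 0.0, 0.0]
force: [0.1, 0.1, -0.7]
grip_width: 0.634
finger_force: 12.0
```

Request:
carry_out(targets=[[1,0.8,0.34,0,0,0,0],[1,0.45,0.18,0,0,0,0],[1,0,0,0,0,0,0],[1,0,0,0,0,0,0]])

```text
time_s: 15.45
position: [0.6129, 0.2607, 0.114]
orientation: [0.0, 1.0, -0.0, -0.001]
force: [0.0, -0.2, -0.7]
grip_width: 0.638
finger_force: 12.0
```

```bash
python3 lid.py .0295;python3 lid.py .0295
```

```text
tcp [0.6127 0.2606 0.114 ] lid rel [0.0002 0.0014] r 0.0298 0.0295 top z rel 0.0177 6367
tcp [0.6127 0.2607 0.1141] lid rel [-0.0003  0.0015] r 0.0299 0.0295 top z rel 0.0176 6368
```

Request:
carry_out(targets=[[1,0.1,0.02,-0.7,0,0,0],[1,0,0,-0.6,0,0,0],[1,0,0,0,0,0,0],[1,0,0,0,0,0,0]])

```text
time_s: 15.95
position: [0.6156, 0.2613, 0.0804]
orientation: [0.0, 1.0, -0.0, -0.001]
force: [0.1, -1.1, -0.3]
grip_width: 0.63
finger_force: 12.0
```

```bash
python3 lid.py .0295;python3 lid.py .0295
```

```text
tcp [0.6162 0.2615 0.0811] lid rel [-0.0012  0.0009] r 0.0297 0.0295 top z rel 0.017 6373
tcp [0.6165 0.2617 0.0816] lid rel [-0.0007  0.001 ] r 0.0296 0.0295 top z rel 0.0172 6362
```

Request:
carry_out(targets=[[1,0.03,0,-0.2,0,0,0],[1,0,0,-0.2,0,0,0],[1,0,0,-0.15,0,0,0],[1,0,0,-0.1,0,0,0],[1,0,0,0,0,0,0],[1,0,0,0,0,0,0]])

```text
time_s: 16.65
position: [0.6172, 0.2616, 0.0653]
orientation: [0.0, 1.0, -0.0, -0.0]
force: [0.1, -0.4, -1.1]
grip_width: 0.633
finger_force: 12.0
```

Request:
carry_out(targets=[[1,0,0,-0.07,0,0,0],[1,0,0,0,0,0,0],[0.3,0,0,0,0,0,0],[0.2,0,0,0,0,0,0],[0.2,0,0,0,0,0,0],[0.15,0,0,0.5,0,0,0],[0.1,0,0,0.8,0,0,0],[0.1,0,0,0.8,0,0,0]])

```text
time_s: 17.45
position: [0.6171, 0.2616, 0.1174]
orientation: [0.0, 1.0, -0.0, -0.0]
force: [0.3, 0.3, 0.6]
grip_width: 0.904
finger_force: 0.0
```

Request:
carry_out(targets=[[0.1,-0.7,-0.5,0,0,0,0],[0.1,-0.7,-0.5,0,0,0,0],[0.1,-0.7,-0.5,0,0,0,0],[0.1,-0.7,-0.5,0,0,0,0],[0.1,-0.7,-0.5,0,0,0,0],[0.1,0,0,0,0,0,0],[0.1,0,0,0,0,0,0]])

```text
time_s: 18.15
position: [0.5305, 0.1995, 0.1172]
orientation: [0.001, 1.0, 0.0, 0.001]
force: [0.1, -0.7, 0.2]
grip_width: 0.899
finger_force: 0.0
```

```bash
python3 w.py w5
```

```text
[0.5309 0.1997 0.117 ] [5.e-04 1.e+00 4.e-04 9.e-04] 18.2
[147  31  62  13 539] 0.0119 [0.3892 0.1299] 0.0279 [0.3888 0.1292]
[ 221   76   73   75 4231] 0.025 [0.4565 0.202 ] 0.0339 [0.4556 0.2019]
[   4   89  130   86 8416] 0.0798 [0.4697 0.0441] 0.0313 [0.4679 0.0428]
[ 386  104  100   64 5040] 0.0697 [0.4719 0.3566] 0.0253 [0.4715 0.3559]
[193 178  37  36 433] 0.0155 [0.5389 0.1535] 0.0192 [0.5417 0.1535]
[ 413  182   99   95 6824] 0.0214 [0.5863 0.4326] 0.0621 [0.5786 0.4331]
[319 189  69  16 677] 0.0116 [0.5411 0.3042] 0.0364 [0.5412 0.3006]
[156 220  40  55 900] 0.1487 [0.5315 0.1526] 0.0125 [0.5262 0.1551]
[ 284  220   73   79 3160] 0.1456 [0.5318 0.2486] 0.0125 [0.5266 0.2458]
[190 344  61  27 999] 0.04 [0.7451 0.1422] 0.0141 [0.7425 0.1448]
[343 354  29   8 165] 0.0186 [0.7596 0.3351] 0.0115 [0.7575 0.3365]
```

View pics/w5.png

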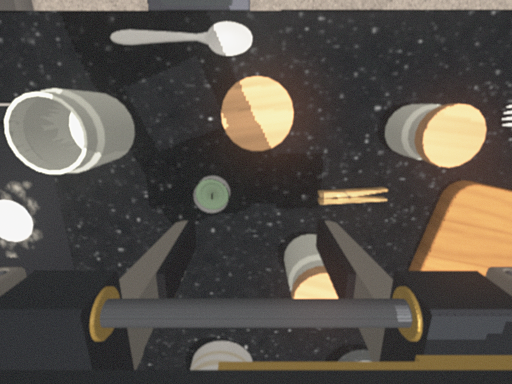

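Request:
carry_out(targets=[[0.1,-0.9,0.04,0,0,0,0],[0.1,-0.9,0,0,0,0,0],[0.1,-0.8,0,0,0,0,0],[0.1,-0.4,0,-0.3,0,0,0],[0.1,0,0,-0.9,0,0,0],[0.1,0,0,-0.9,0,0,0],[0.1,0,0,-0.9,0,0,0],[0.1,0,0,0,0,0,0]])

```text
time_s: 19.0
position: [0.4537, 0.1999, 0.0386]
orientation: [0.0, 1.0, -0.001, -0.002]
force: [-1.0, -0.6, 0.2]
grip_width: 0.902
finger_force: 0.0
```

Request:
carry_out(targets=[[0.1,0,0,0,0,0,0]])

```text
time_s: 19.1
position: [0.4551, 0.2004, 0.0409]
orientation: [0.0, 1.0, -0.0, -0.0]
force: [0.6, -0.8, 0.2]
grip_width: 0.902
finger_force: 0.0
```

Request:
carry_out(targets=[[0.1,0.02,0,-0.7,0,0,0],[0.1,0,0,-0.4,0,0,0],[0.1,0,0,-0.24,0,0,0],[0.1,0,0,0,0,0,0],[1,0,0,0,0,0,0],[1,0,0,0,0,0,0],[1,0,0,0,0,0,0],[1,0,0,0,0,0,0]])

```text
time_s: 19.9
position: [0.4556, 0.2003, 0.0081]
orientation: [0.0, 1.0, 0.0, 0.0]
force: [0.4, -0.8, 4.5]
grip_width: 0.733
finger_force: 12.0
```

Request:
carry_out(targets=[[1,0,0,0.5,0,0,0],[1,0,0,0.9,0,0,0],[1,0,0,0.95,0,0,0],[1,0,0,0.95,0,0,0],[1,0.1,-0.5,0.95,0,0,0],[1,0.1,-0.9,0.15,0,0,0],[1,0.1,-0.95,0,0,0,0],[1,0.1,-0.95,0,0,0,0]])

```text
time_s: 20.7
position: [0.4652, 0.1169, 0.1188]
orientation: [0.0, 1.0, 0.0, 0.001]
force: [-0.6, -1.2, -1.0]
grip_width: 0.731
finger_force: 12.0
```

Request:
carry_out(targets=[[1,0.1,-0.95,0,0,0,0],[1,0.04,-0.95,0,0,0,0],[1,0,-0.7,0,0,0,0],[1,0,-0.4,0,0,0,0],[1,0,0,0,0,0,0],[1,0,0,0,0,0,0]])

```text
time_s: 21.3
position: [0.4687, 0.043, 0.1179]
orientation: [0.001, 1.0, 0.0, 0.0]
force: [-0.7, 0.4, -0.8]
grip_width: 0.734
finger_force: 12.0
```

```bash
python3 lid.py .034;python3 lid.py .034
```

```text
tcp [0.4687 0.0432 0.1178] lid rel [0.0012 0.0009] r 0.0345 0.034 top z rel 0.0157 8224
tcp [0.4687 0.0433 0.1177] lid rel [0.0013 0.0011] r 0.0344 0.034 top z rel 0.0157 8226
```

Request:
carry_out(targets=[[1,-0.01,-0.01,-0.6,0,0,0],[1,0,0,-0.35,0,0,0],[1,0,0,-0.2,0,0,0],[1,0,0,-0.2,0,0,0],[1,0,0,-0.15,0,0,0],[1,0,0,-0.08,0,0,0],[1,0,0,0,0,0,0],[1,0,0,0,0,0,0]])

```text
time_s: 22.2
position: [0.4685, 0.0424, 0.0782]
orientation: [0.0, 1.0, 0.0, 0.0]
force: [0.0, -0.1, -0.4]
grip_width: 0.731
finger_force: 12.0
```

Release, rise, and go to a view point behind the jars.

Request:
carry_out(targets=[[1,0,0,-0.05,0,0,0],[0.3,0,0,0,0,0,0],[0.1,0,0,0,0,0,0],[0.1,0,0,0,0,0,0],[0.1,0,0,0.5,0,0,0],[0.1,0,0,0.9,0,0,0],[0.1,0,0,0.9,0,0,0],[0.1,0,0,0.9,0,0,0]])

```text
time_s: 23.0
position: [0.4683, 0.0424, 0.1585]
orientation: [0.0, 1.0, 0.0, 0.0]
force: [0.8, -0.4, 0.7]
grip_width: 0.904
finger_force: 0.0
```

Request:
carry_out(targets=[[0.1,0,0.7,0.9,0,0,0],[0.1,-0.2,0.9,0,0,0,0],[0.1,-0.2,0.9,0,0,0,0],[0.1,-0.2,0.9,0,0,0,0],[0.1,-0.2,0.9,0,0,0,0],[0.1,0,0.9,0,0,0,0],[0.1,0,0,0,0,0,0],[0.1,0,0,0,0,0,0]])

```text
time_s: 23.8
position: [0.4483, 0.1723, 0.1799]
orientation: [-0.0, 1.0, -0.0, 0.0]
force: [0.5, -0.7, -0.8]
grip_width: 0.899
finger_force: 0.0
```

```bash
python3 w.py w6; python3 -c "
from h import *
im,p=cloud('side'); cv2.imwrite('pics/s6.png',cv2.resize(im[120:290,150:350,::-1],None,fx=3.5,fy=3.5))"
```

```text
[0.4483 0.1719 0.1797] [ 2.e-04  1.e+00 -1.e-04  1.e-04] 23.85
[195 121  48   9 273] 0.0117 [0.3855 0.1283] 0.0288 [0.3885 0.1279]
[  94  164   89   79 4918] 0.0937 [0.4692 0.0432] 0.0343 [0.4682 0.0443]
[ 377  173   69   56 2631] 0.0697 [0.4722 0.3563] 0.0252 [0.4713 0.3558]
[227 225  28  28 287] 0.0157 [0.5388 0.153 ] 0.0194 [0.5408 0.1531]
[ 409  229  103   48 3358] 0.0215 [0.5733 0.4593] 0.0664 [0.5573 0.4541]
[350 234  28  10 161] 0.0117 [0.5401 0.3214] 0.0197 [0.5396 0.3211]
[297 269  41  30 933] 0.0618 [0.5967 0.2598] 0.0153 [0.593  0.2598]
[190 279  30  20 501] 0.0473 [0.608  0.1001] 0.0119 [0.6052 0.1004]
[306 328  47  15 526] 0.0818 [0.6228 0.2621] 0.0277 [0.6322 0.2623]
[224 353  41   9 253] 0.0219 [0.7463 0.1545] 0.0196 [0.7422 0.154 ]
```

View pics/s6.png

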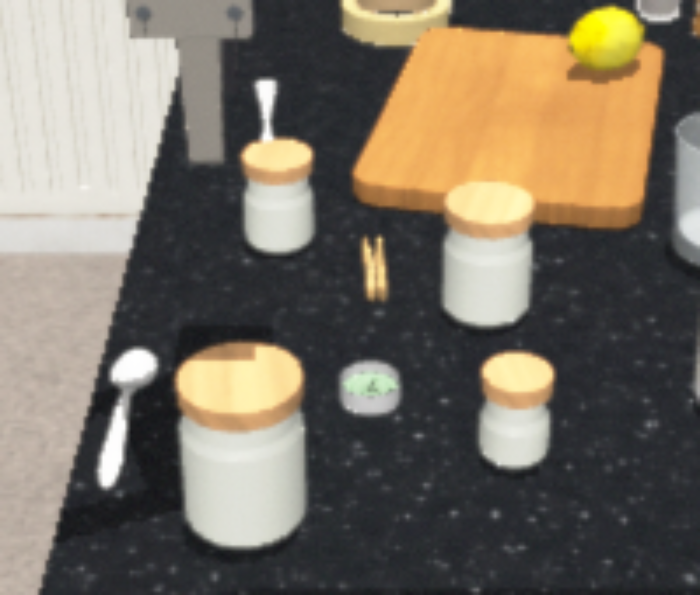

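View pics/w6.png

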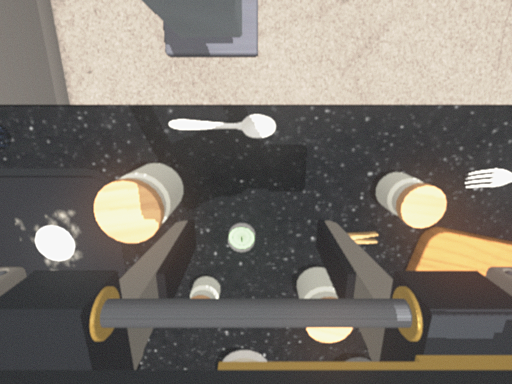

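Run:
```python
from h import *
im,p=cloud("side")
ok=True
for n,x,y,h,r in(("L",.469,.0433,.093,.034),("M",.616,.262,.081,.0295),("S",.4715,.3555,.069,.025),("T",.622,.0995,.057,.0205)):
    q=p[(np.hypot(p[...,0]-x,p[...,1]-y)<r-.004)&(abs(p[...,2]-h)<.012)]
    f=np.linalg.lstsq(np.c_[q[:,:2]-[x,y],np.ones(len(q))],q[:,2],rcond=None)[0]
    print(n,len(q),"height",f[2].round(4),h,"tilt deg",np.degrees(np.hypot(*f[:2])).round(2))
    ok&=abs(f[2]-h)<.004 and np.hypot(*f[:2])<.08
print(ok)
if ok: print(finish_job())
```

```text
L 449 height 0.0944 0.093 tilt deg 0.27
M 176 height 0.0825 0.081 tilt deg 0.44
S 102 height 0.0703 0.069 tilt deg 1.76
T 118 height 0.0585 0.057 tilt deg 0.25
True
the job is handed in; nothing more can be done
None
```

All four lids are on their matching jars, seated and flat (heights within 1.5 mm of expected, tilt under 2°). The jars, tea light and clothes peg are where they were, and the job was handed in at about 24 s.

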